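# Seat a label holder behind the parts shelf's lip and keep it pressed home

### The job

The pot standing on the low parts shelf is in the way: first lift it off by its handle and set it down gently, upright, on the bench beside the shelf, and let go of it. Then take the label holder out of its wooden rest and push it down behind the shelf's front lip, between the two brackets, until it has pressed the spring strip there down to its stop, and finish while still holding it pressed fully home (the spring lifts it if you let go). Leave the tray of bolts, the jar, the spray can and the wrench where they are.

Things in the scene. Friction and masses are not known exactly. Their poses are not given: they have to be found in the camera images.
- shelf: Low grey steel shelf fixed to the bench, 200 mm wide (y), 160 mm deep (x), board top 60 mm above the bench. Origin: centre of underside, z up; its front faces its own -x. There a 9 mm wide groove along y lies between the board's rounded edge (x = -70 mm) and a 3 mm steel lip (inner face x = -79 mm, flaring outward above 60 mm up to 72 mm high, x = -90 mm).
- bay (a point): Centre of the mouth of the bay for the holder: the stretch of the groove between two brackets that fill the rest of it, 94 mm long, open on top. At board height, 60 mm above the bench, 74.5 mm from the shelf's origin towards its front. Axes as the shelf's: x across the groove, y along it, z up.
- clip (a joint): Spring strip (84 x 7.5 mm) in the bottom of the bay. 0: up, its top 30 mm above the bench (30 mm below the bay mouth); grows as it is pushed straight down; stop at 0.008 m (top 22 mm above the bench). Spring force 3.2 N at 0, 9.6 N at the stop, then rigid. It springs back when released.
- holder: Label holder: upright aluminium plate 80 mm wide (y), 5 mm thick (x), 100 mm tall, about 120 g, paper card on both faces, may go in either way round. Origin: centre of its bottom edge, z up. Grip rib along the top: 14 mm thick (x), 60 mm long (y), 78 to 100 mm above the origin. Stands loose in the rest; when home in the bay its origin is 22 mm above the bench.
- rest: Wooden block fixed to the bench, left or right of the shelf, 60 x 110 x 40 mm, with a groove 8 mm wide and 22 mm deep along its y in which the holder stands, origin 18 mm above the bench. Origin: centre of the underside, z up.
- pot: Lidded steel pot, 88 mm across, about 0.45 kg, lid top 91 mm above its underside, standing on the shelf near the bay. Rigid arch handle of 10 mm round bar over the lid in the pot's y-z plane: straight top part 56 mm long along y, its centre line 140 mm above the underside; uprights out to |y| = 48 mm. Origin: centre of the underside, z up.
- tray: Bystander: open steel tray of bolts, 80 x 110 x 35 mm, loose, on the bench on the other side of the shelf from the rest. Origin: centre of the underside.
- jar: Bystander: small jar, 42 mm across, 55 mm tall, loose on the shelf at a rear corner. Origin: centre of the underside.
- spray: Bystander: spray can, 52 mm across, 150 mm tall, on the bench behind and to the right. Origin: centre of the underside.
- wrench: Bystander: wrench lying flat on the bench behind the shelf, along its x. Origin: about its middle.

How it is judged:
By the outcome, as a careful person would: the job done as asked, in the order asked, and still so for the second after the job is handed in, while the arm keeps its last pose, push and grip.
It also fails if it takes over 58 s, if anything falls off the work surface, if the arm or the gripper's body presses on something with over 40 N, if the wrist force passes 120 N, or if a joint passes its speed limit or range.

### The arm

A 6-joint arm with a two-finger parallel gripper is mounted at the origin on the work surface. World frame = base frame: x ahead of the robot, y to its left, z up, the work surface at z = 0. Lengths are in mm, angles in degrees, forces in N, time in s.
With the tool pointing down it reaches from about 300 to 850 mm from the base axis. Payload 4.2 kg.
Tool frame: the origin (TCP) lies on the centre line of the jaws, within the pads' length; the fingertips stand 14 mm ahead of it and the grasp point (between the pads) lies 5 mm behind it; z points along the fingers, y is the line along which they close (so a half turn about z gives the same grasp; the last joint's range is limited). The gripper opens to 91 mm and grips with 3 to 60 N. Pads are 32 mm wide; open, the fingers measure 118 mm over their backs; the gripper's body (76 mm by 178 mm) begins 60 mm behind the grasp point.
Start: joints at [68.87, 18.312, 89.639, -0, 72.044, -1.146], TCP at [196.52, 540.39, 227.976] pointing down, gripper open.
Joint ranges: [-177.97, 177.97], [-48.28, 115.42], [12.27, 149.76], [-77.06, 257.06], [2.81, 150.46], [-146.56, 146.56]. Speed limits (degrees/s): [147.25, 147.25, 180, 180, 180, 180].

### API

Orientations are given as [roll, pitch, yaw] about the fixed x, y, z axes, in that order (R = Rz(yaw) Ry(pitch) Rx(roll)).
In Python, from workcell import env gives the robot as it stands.
- The arm moves only by the tool arm_command, never from a script. Its argument "motion" is a list of rows, each an object with "offset": the shift along the tool's x, y, z in m, a list of three; "spin": the turn about the tool's z in rad. In form: [{"offset": [tx, ty, tz], "spin": spin}, ...]. A call has 1 to 5 rows; each row shifts and turns the commanded pose from where the row before left it, along the tool's axes as they then stand; what a row does not reach is not made up. A row lasts 1/8 s, in which the tool goes at most 62.5 mm and 10.7 degrees, less where a joint would pass 70% of its speed; a pose out of reach is approached as far as the arm can. A call with a gripper value outside its range is refused whole. "jaw" is the finger opening in m, from 0 to 0.0912, set as the call begins (left out, the last holds). The fingers move at their own pace and stop on an object; "newtons" is the grip in N (left out, the last holds). Time passes only in rows, so rows that do not move let the fingers close. It gives the time, the measured TCP pose, the force, the opening and the grip force at its end, in the units of the state.
- env.state(): the state, without advancing time (a new reading comes with each control period).
- env.grab_frame(name): name is "side" or "top"; returns (picture, depth): 420x560x3 uint8, blue, green, red; 420x560 float32, mm along the optical axis (not along the pixel's ray), 0 where there is no reading.
- env.camera_model(name): a dict with "fx", "fy", "cx", "cy" (pixels), "eye" and "rotation" of the camera in the world. Camera axes: x right, y down, z forward; pixel columns grow to the right and rows downward; lengths in mm; the calibration is good to about 2 mm. A picture is of the moment at which its call begins. camera_model takes no time and is no camera call.
- env.job_done(): hands the job in; it is judged then, once.
Trained networks look in the newest picture that a camera, given by its name, has taken for a name from the list of things; names that differ only in an ending like _2 or _b are one class to them, and where a whole thing is asked for, a point or a joint stands for the part that bears it (a point fixed in the world has none). Each returns a list of dicts, best first, with "score" (0 to 1); they miss things now and then, are a little off and sometimes report something else, mostly with a low value. They report only what shows in the picture. A call takes as long as a camera call.
- env.boxes_of(camera, target): "bbox" ([left, top, right, bottom] in pixels, round what is visible of it).
- env.pinpoint(camera, target): "location" ([column, row] in pixels: a listed point, or the origin of a listed thing).
The state is a dict: "time_s": time; "qpos": joint angles; "qvel": joint speeds; "effort": joint torques, N m; "ee_pos": TCP position; "ee_rot": TCP orientation; "force": force on the tool from outside, world axes, zero at the start; "torque": the same for the moment, N m; "gripper_width": finger opening in mm; "gripper_force": force on a finger pad.
Only numpy, scipy, OpenCV 4.12 (cv2) and the standard library are available. Lean on these libraries where they do the work, as an engineer would, in place of code of your own. Each camera call takes 0.05 s, during which the arm holds its last target. There are 200 camera calls.

## Working session

There is one attempt and no reset: what is moved stays moved. The work goes in short steps, Python scripts to look and compute and a tool call to move; the robot and the scene stay as the last step left them, time stands still between calls to the robot, and variables do not carry over. Pictures are saved under pics/ and viewed, at most 10 in all, crops included, and the job is handed in when it is done.

Besides the shell and the picture viewer there is one more tool, called after "Request:" as a command line: name --argument value ..., lists and objects as JSON in quotes. arm_command: Moves the arm, as the interface text tells. Its arguments: {"type":"object","properties":{"motion":{"type":"array"},"jaw":{"type":"number"},"newtons":{"type":"number"}},"required":["motion"]}

```bash
mkdir -p pics; cat > h.py <<'E'
from workcell import env
import numpy as np, cv2
def pts(cam,depth):
    m=env.camera_model(cam); v,u=np.mgrid[0:depth.shape[0],0:depth.shape[1]]
    c=np.stack([(u-m['cx'])/m['fx']*depth,(v-m['cy'])/m['fy']*depth,depth],-1)
    P=c@np.array(m['rotation']).T+np.array(m['eye']); P[depth==0]=np.nan
    return P
def ray(cam,uv,z):
    m=env.camera_model(cam); d=np.array(m['rotation'])@np.array([(uv[0]-m['cx'])/m['fx'],(uv[1]-m['cy'])/m['fy'],1])
    e=np.array(m['eye']); return e+d*(z-e[2])/d[2]
E
python3 - <<'E'
from h import *
for c in ('top','side'):
    p,d=env.grab_frame(c); cv2.imwrite(f'pics/{c}0.png',p); P=pts(c,d); np.save(c+'0.npy',P)
    m=env.camera_model(c); print(c,np.round(m['eye']),np.round(m['rotation'],2).tolist(),m['fx'])
    for t in ('shelf','bay','holder','rest','pot','tray','jar','spray','wrench'):
        b=env.boxes_of(c,t)[:1]; q=env.pinpoint(c,t)[:1]
        print(t,[(np.round(x['bbox']).tolist(),round(x['score'],2)) for x in b],[(np.round(x['location']).tolist(),round(x['score'],2)) for x in q])
print(env.state())
E
```

```text
Traceback (most recent call last):
  File "h.py", line 6, in pts
    P=c@np.array(m['rotation']).T+np.array(m['eye']); P[depth==0]=np.nan
      ~~~~~~~~~~~~~~~~~~~~~~~~~~~^~~~~~~~~~~~~~~~~~~
ValueError: operands could not be broadcast together with shapes (420,560) (3,)
```

View pics/top0.png

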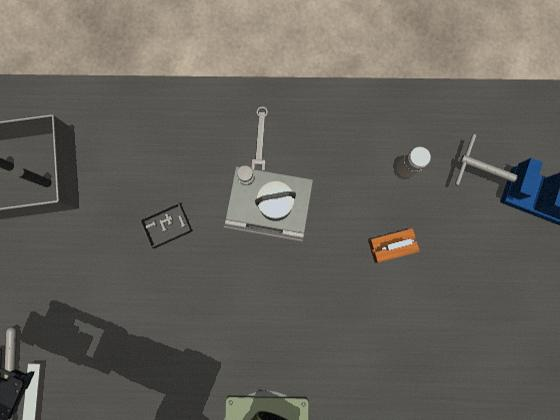

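The top view shows the robot base at the bottom (267,415), the shelf at (268,203) with the pot at (276,200), the jar at (245,174), the tray at (166,225) and the wrench at (260,135). The holder in its orange rest is at (395,245) and the spray can at (418,158). My script failed because the camera "rotation" isn't a matrix, so I'm checking its format.

```bash
python3 - <<'E'
from workcell import env
for c in ('top','side'): print(env.camera_model(c))
E
sed -i 's/^import numpy.*/import numpy as np, cv2\nfrom scipy.spatial.transform import Rotation as Ro\ndef rot(m): return Ro.from_euler("xyz",m["rotation"],degrees=True).as_matrix()/; s/np.array(m\[.rotation.\])/rot(m)/' h.py
python3 - <<'E'
from h import *
for c in ('top','side'):
    p,d=env.grab_frame(c); cv2.imwrite(f'pics/{c}0.png',p); P=pts(c,d); np.save(c+'0.npy',P)
    m=env.camera_model(c); print(c,P[330,300],np.nanpercentile(P[...,2],[5,30,50,70]))
    for t in ('shelf','bay','holder','rest','pot','tray','jar','spray','wrench'):
        b=env.boxes_of(c,t)[:1]; q=env.pinpoint(c,t)[:1]
        print(t,[(np.round(x['bbox']).tolist(),round(x['score'],2)) for x in b],[(np.round(x['location']).tolist(),round(x['score'],2)) for x in q])
print(env.state())
E
```

```text
{'fx': 466.98075751841384, 'fy': 466.98075751841384, 'cx': 269.59465718728796, 'cy': 195.86339402369666, 'eye': array([ 405.30539669,  -20.99400829, 1232.03573758]), 'rotation': array([-170.5531489 ,    0.86412789,  -88.968234  ])}
{'fx': 403.8138902781103, 'fy': 403.8138902781103, 'cx': 279.7910017602504, 'cy': 204.61659037891064, 'eye': array([ 539.73744162, -773.42965728,  592.40820614]), 'rotation': array([-124.85378427,    1.14082236,   -7.46972721])}
top [264.54355357 -82.45388928   1.20768501] [-7.53519720e+02 -2.57523017e+00 -5.72830779e-01  1.16000807e+00]
shelf [([221.0, 167.0, 314.0, 241.0], 0.64)] []
bay [([225.0, 170.0, 314.0, 243.0], 0.57)] [([264.0, 231.0], 0.88)]
holder [([377.0, 238.0, 415.0, 247.0], 0.62)] [([388.0, 243.0], 0.52)]
rest [([367.0, 230.0, 417.0, 259.0], 0.61)] [([267.0, 204.0], 0.69)]
pot [([256.0, 180.0, 298.0, 221.0], 0.62)] [([274.0, 204.0], 0.68)]
tray [([139.0, 200.0, 192.0, 247.0], 0.7)] [([166.0, 223.0], 0.95)]
jar [([237.0, 165.0, 255.0, 184.0], 0.71)] [([245.0, 177.0], 0.54)]
spray [([392.0, 144.0, 430.0, 178.0], 0.9)] [([402.0, 169.0], 0.93)]
[... 747 characters left out ...]
] [([334.0, 207.0], 0.91)]
{'time_s': 1.95, 'qpos': array([ 6.88699889e+01,  1.83113965e+01,  8.96383110e+01, -4.31919509e-04,
        7.20447356e+01, -1.14583148e+00]), 'qvel': array([-0.07547367, -0.05509113,  0.02441638,  0.01664362, -0.10184746,
       -0.03141865]), 'effort': array([ 2.77039755e-03, -4.12346113e+01, -2.32229519e+01,  7.28617189e-02,
        3.75612150e-02,  2.98371759e-06]), 'ee_pos': array([196.51880104, 540.39221477, 227.98565563]), 'ee_rot': array([1.79994452e+02, 5.21939722e-04, 1.60015953e+02]), 'force': array([ 0.56592446, -0.03358304,  0.35514143]), 'torque': array([-0.02497153, -0.0879355 ,  0.0113769 ]), 'gripper_force': 0.0, 'gripper_width': 91.07695339178692}
```

View pics/side0.png

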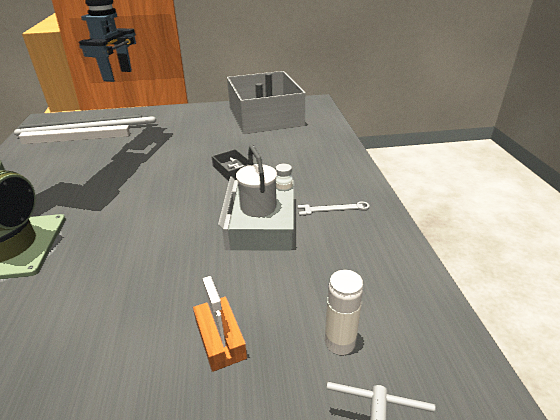

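The side view shows the pot on the shelf at (257,190), with its handle arch at (255,160), and the shelf lip at (228,203). The holder's rib is at (212,290), standing in the rest at (220,335). The network's reports match, apart from the top-view "rest" point. Next I'm fitting poses from the depth clouds.

```bash
python3 - <<'E'
from h import *
T=np.load('top0.npy');S=np.load('side0.npy')
def sel(P,b,z0,z1):
    q=P[b[1]:b[3],b[0]:b[2]].reshape(-1,3); return q[(q[:,2]>z0)&(q[:,2]<z1)]
def rect(n,q):
    if len(q)<4: print(n,len(q));return
    r=cv2.minAreaRect(q[:,:2].astype(np.float32)); e,v=np.linalg.eigh(np.cov(q[:,:2].T)); a=np.degrees(np.arctan2(v[1,1],v[0,1]))
    print(n,len(q),'rect',np.round(r[0],1),np.round(r[1],1),round(r[2],1),'pca',round(a,1),'mean',np.round(q.mean(0),1),'z',np.round(np.percentile(q[:,2],[5,50,95]),1))
B={'T':T,'S':S}
rect('board T',sel(T,(221,165,316,243),52,66)); rect('board S',sel(S,(215,170,295,252),56,64))
rect('lip T',sel(T,(221,215,316,245),66,80)); rect('lip S',sel(S,(215,170,240,235),64,80))
rect('rib T',sel(T,(365,225,422,265),95,135)); rect('rib S',sel(S,(195,270,232,315),108,130)); 
rect('rest T',sel(T,(365,225,422,265),33,47)); rect('rest S',sel(S,(190,290,250,372),36,44))
rect('handle T',sel(T,(250,175,302,225),175,225)); rect('handle S',sel(S,(235,140,285,190),195,225))
rect('lid T',sel(T,(250,175,302,225),140,170)); rect('lid S',sel(S,(235,140,285,200),145,158))
rect('tray',sel(T,(135,195,196,250),20,45)); rect('spray',sel(T,(390,140,435,182),130,170)); rect('jar T',sel(T,(235,160,258,188),105,130));rect('wrench',sel(T,(245,100,275,172),4,30))
for t,z in (('bay',60),('pot',60),('holder',18),('rest',0)):
    for c,uv in (('top',dict(bay=(264,231),pot=(274,204),holder=(388,243)).get(t)),('side',dict(bay=(233,201),pot=(257,205),holder=(217,327),rest=(222,338)).get(t))):
        if uv: print(t,c,np.round(ray(c,uv,z),1))
p=cv2.imread('pics/top0.png')[155:265,205:435]; cv2.imwrite('pics/topcrop.png',cv2.resize(p,None,fx=3.4,fy=3.4,interpolation=cv2.INTER_CUBIC))
E
```

```text
board T 3097 rect [585.    3.1] [200.9 156.2] 80.7 pca 88.2 mean [580.7   3.2  59.8] z [56.1 59.8 63.6]
board S 1816 rect [583.8   2. ] [201.3 151.5] 80.6 pca -158.7 mean [582.9 -41.4  60.1] z [58.1 60.2 61.9]
lip T 224 rect [530.9  11.5] [198.2  55.7] 81.0 pca 82.7 mean [510.2  13.1  70.3] z [66.6 70.  75.4]
lip S 228 rect [521.1  13.5] [202.7  38.2] 80.9 pca 80.9 mean [505.4   5.6  68.8] z [64.3 69.1 72.9]
rib T 174 rect [ 480.6 -310.3] [13.8 79.8] 15.8 pca 105.7 mean [ 480.  -308.   115.8] z [ 98.6 117.7 121.1]
rib S 293 rect [ 479.6 -311. ] [14.1 61.2] 15.7 pca 106.1 mean [ 480.3 -315.2  116.7] z [110.7 117.4 119. ]
rest T 833 rect [ 483.3 -319.5] [ 60.  112.4] 15.8 pca 105.7 mean [ 482.6 -317.2   39.9] z [36.  39.9 43.8]
rest S 1591 rect [ 481.8 -318.1] [ 60.1 112.4] 15.7 pca 109.1 mean [ 482.6 -326.1   39.9] z [38.2 39.9 41.6]
handle T 182 rect [578.7 -14.5] [10.5 93.7] 11.5 pca 101.6 mean [578.2 -14.4 199.2] z [180.6 202.3 206.4]
handle S 93 rect [578.  -16.1] [10.1 66.8] 11.4 pca 102.5 mean [578.  -22.1 202.7] z [196.6 203.7 205.8]
lid T 923 rect [578.5 -14.1] [86.8 86.5] 75.1 pca -166.4 mean [576.5 -14.4 149.7] z [145.3 149.7 153.9]
lid S 623 rect [577.3 -14.9] [88.  86.2] 77.0 pca 123.1 mean [575.5 -21.3 149.9] z [146.5 150.2 152.6]
tray 307 rect [525.9 271.7] [ 81.5 111.5] 25.8 pca 115.6 mean [525.9 273.5  31.3] z [22.1 32.4 37.9]
spray 394 rect [ 685.4 -354.3] [48.4 49.5] 68.6 pca 121.2 mean [ 684.  -353.1  147.4] z [135.4 149.1 153. ]
jar T 192 rect [647.4  62.1] [36.2 36.3] 44.3 pca -139.9 mean [647.6  61.5 114.1] z [110.1 114.  117.8]
wrench 464 rect [775.4  31.5] [197.5  78.7] 0.9 pca 178.2 mean [767.1  31.2   7.1] z [ 4.2  6.8 10.8]
bay top [510.3  12.6  60. ]
bay side [522.1  18.2  60. ]
pot top [579.2 -11.4  60. ]
pot side [576.4  -7.1  60. ]
holder top [ 488.3 -307.    18. ]
holder side [ 479.1 -306.4   18. ]
rest side [ 485.9 -316.7    0. ]
```

View pics/topcrop.png

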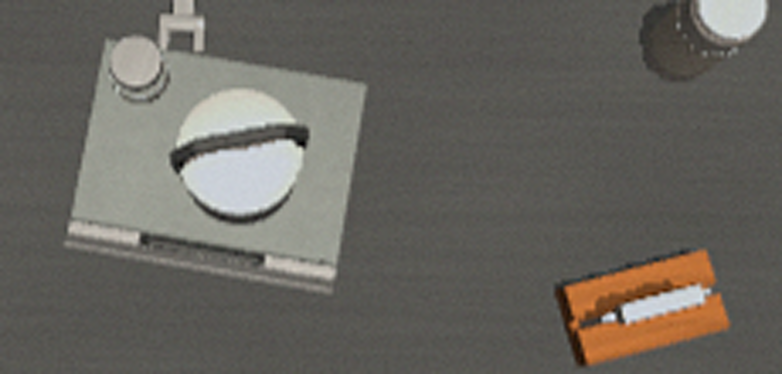

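The crop shows the bay slot at crop x 140–262, centred between the brackets. The pot's handle is aligned along about 101.5°, and the holder rib along about 105.7°. Next I'm refining the shelf frame and planning the first move.

```bash
cat >> h.py <<'E'
def plan(steps,pose=None):
    """steps: list of (xyz mm, yaw deg, rows); prints rows in tool axes (tool pointing down)"""
    s=env.state(); p=np.array(s['ee_pos']) if pose is None else np.array(pose[:3],float); y=s['ee_rot'][2] if pose is None else pose[3]
    for t,ty,n in steps:
        t=np.array(t,float); dp=(t-p)/n; dy=((ty-y+180)%360-180)/n
        for i in range(n):
            a=np.radians(y); c,s_=np.cos(a),np.sin(a)
            print([round(v/1000,4) for v in (dp[0]*c+dp[1]*s_, dp[0]*s_-dp[1]*c, -dp[2])], round(-np.radians(dy),4))
            y+=dy; p=p+dp
        print('--')
E
python3 - <<'E'
from h import *
a=np.radians(-9.2);X=np.array([np.cos(a),np.sin(a)]);Y=np.array([-X[1],X[0]]);c0=np.array([580,3.])
for n in 'TS':
    P=np.load({'T':'top0.npy','S':'side0.npy'}[n]).reshape(-1,3);d=P[:,:2]-c0;x=d@X;y=d@Y;z=P[:,2]
    for lab,m in (('z55-65 board',(abs(z-60)<5)),('lip z>66',(z>66)&(z<80)&(x<-60)),('deep z<50 in bay',(z<50)&(z>15)&(x>-85)&(x<-60))):
        m=m&(abs(x)<100)&(abs(y)<115)
        print(n,lab,m.sum(),'x',np.round(np.percentile(x[m],[0.5,3,50,97,99.5]),1),'y',np.round(np.percentile(y[m],[0.5,3,50,97,99.5]),1))
    # rear edge & lip by y strips
    for lo in (-90,-50,-25,0,25,50):
        m=(abs(y-lo-12)<12)&(abs(x)<100); mb=m&(abs(z-60)<4); ml=m&(z>64)&(z<78)&(x<-70)
        print(n,lo,'rear',np.round(x[mb].max(),1),'lip x',np.round([x[ml].min(),x[ml].max()],1) if ml.any() else None)
plan([((350,315,290),130,6),((578,-15,290),101.5,7)])
E
```

```text
T z55-65 board 3004 x [-70.3 -66.6  -5.6  78.5  81.6] y [-98.7 -95.4  12.7  96.6  99.9]
T lip z>66 202 x [-77.5 -77.4 -74.5 -69.4 -68.5] y [-98.5 -93.3   2.6  92.   98.5]
T deep z<50 in bay 56 x [-64.3 -64.2 -62.1 -60.1 -60. ] y [-41.3 -39.6  -0.5  42.5  47.4]
T -90 rear 82.3 lip x [-77.5 -70.5]
T -50 rear 81.7 lip x [-77.2 -70.1]
T -25 rear 82.6 lip x [-77.3 -70.8]
T 0 rear 81.8 lip x [-77.3 -70.1]
T 25 rear 81.6 lip x [-77.8 -70.2]
T 50 rear 81.8 lip x [-77.4 -70.2]
S z55-65 board 1892 x [-71.7 -69.9  17.5  77.1  79.2] y [-100.3  -99.1  -57.3   63.1   92.5]
S lip z>66 175 x [-78.9 -78.5 -75.2 -71.8 -70.9] y [-99.9 -95.1 -12.4  90.8  98. ]
S deep z<50 in bay 123 x [-71.1 -69.6 -67.7 -60.6 -60.2] y [-101.4 -100.7  -96.5   49.1   50.4]
S -90 rear 79.3 lip x [-78.3 -70. ]
S -50 rear 79.1 lip x [-78.4 -70.9]
S -25 rear 78.9 lip x [-78.8 -70.1]
S 0 rear 78.8 lip x [-78.4 -70.7]
S 25 rear 78.7 lip x [-78.4 -70.5]
S 50 rear 78.5 lip x [-79.1 -70.2]
[np.float64(-0.0369), np.float64(-0.0266), np.float64(-0.0103)] 0.0873
[np.float64(-0.0391), np.float64(-0.0232), np.float64(-0.0103)] 0.0873
[np.float64(-0.0409), np.float64(-0.0198), np.float64(-0.0103)] 0.0873
[np.float64(-0.0425), np.float64(-0.0161), np.float64(-0.0103)] 0.0873
[np.float64(-0.0437), np.float64(-0.0123), np.float64(-0.0103)] 0.0873
[np.float64(-0.0447), np.float64(-0.0085), np.float64(-0.0103)] 0.0873
--
[np.float64(-0.0571), np.float64(-0.0054), np.float64(0.0)] 0.0711
[np.float64(-0.0573), np.float64(-0.0013), np.float64(0.0)] 0.0711
[np.float64(-0.0572), np.float64(0.0028), np.float64(0.0)] 0.0711
[np.float64(-0.0569), np.float64(0.0068), np.float64(0.0)] 0.0711
[np.float64(-0.0563), np.float64(0.0109), np.float64(0.0)] 0.0711
[np.float64(-0.0553), np.float64(0.0148), np.float64(0.0)] 0.0711
[np.float64(-0.0542), np.float64(0.0187), np.float64(0.0)] 0.0711
--
```

Request:
arm_command --motion '[{"offset": [-0.037, -0.0265, -0.0125], "spin": 0.0873}, {"offset": [-0.039, -0.023, -0.0125], "spin": 0.0873}, {"offset": [-0.041, -0.02, -0.0125], "spin": 0.0873}, {"offset": [-0.0425, -0.016, -0.0125], "spin": 0.0873}, {"offset": [-0.0437, -0.0123, -0.012], "spin": 0.0873}]' --jaw 0.06 --newtons 40

```text
time_s: 2.58
ee_pos: [325.3, 351.5, 290.5]
ee_rot: [180.0, 0.0, 134.9]
force: [0.5, 0.7, -0.3]
gripper_width: 60.0
gripper_force: 0.0
```

Request:
arm_command --motion '[{"offset": [-0.0447, -0.0085, 0], "spin": 0.0873}, {"offset": [-0.0571, -0.0054, 0], "spin": 0.0711}, {"offset": [-0.0573, -0.0013, 0], "spin": 0.0711}, {"offset": [-0.0572, 0.0028, 0], "spin": 0.0711}, {"offset": [-0.0569, 0.0068, 0], "spin": 0.0711}]'

```text
time_s: 3.2
ee_pos: [481.3, 124.8, 290.2]
ee_rot: [179.9, -0.0, 113.6]
force: [0.5, 0.2, 0.3]
gripper_width: 60.0
gripper_force: 0.0
```

```bash
python3 - <<'E'
from h import *
s=env.state();print(s['ee_pos'],s['ee_rot'],s['time_s'],s['gripper_width'])
plan([((578.3,-15,230),101.5,4),((578.3,-15,195),101.5,2)])
E
```

```text
[481.33038997 124.80584273 290.20933331] [ 1.79945148e+02 -8.23959237e-03  1.13566271e+02] 3.2 60.027394035218485
[np.float64(-0.0417), np.float64(0.0082), np.float64(0.0151)] 0.0526
[np.float64(-0.0412), np.float64(0.0104), np.float64(0.0151)] 0.0526
[np.float64(-0.0406), np.float64(0.0126), np.float64(0.0151)] 0.0526
[np.float64(-0.0399), np.float64(0.0147), np.float64(0.0151)] 0.0526
--
[np.float64(0.0), np.float64(0.0), np.float64(0.0175)] -0.0
[np.float64(0.0), np.float64(0.0), np.float64(0.0175)] -0.0
--
```

Request:
arm_command --motion '[{"offset": [-0.0417, 0.0082, 0.0], "spin": 0.0526}, {"offset": [-0.0412, 0.0104, 0.015], "spin": 0.0526}, {"offset": [-0.0406, 0.0126, 0.015], "spin": 0.0526}, {"offset": [-0.04, 0.0147, 0.015], "spin": 0.0526}]'

```text
time_s: 3.7
ee_pos: [578.4, -14.4, 244.6]
ee_rot: [180.0, -0.0, 101.5]
force: [0.2, 0.7, 1.0]
gripper_width: 59.8
gripper_force: 0.0
```

Request:
arm_command --motion '[{"offset": [0, 0, 0.018], "spin": 0}, {"offset": [0, 0, 0.017], "spin": 0}, {"offset": [0, 0, 0.015], "spin": 0}, {"offset": [0, 0, 0], "spin": 0}]'

```text
time_s: 4.2
ee_pos: [577.0, -13.0, 193.8]
ee_rot: [-179.9, -0.0, 101.7]
force: [-0.4, -0.7, 0.5]
gripper_width: 59.9
gripper_force: 0.0
```

```bash
python3 - <<'E'
from h import *
s=env.state();print(s['ee_pos'],s['ee_rot'],s['force'])
p,d=env.grab_frame('side'); cv2.imwrite('pics/s1.png',cv2.resize(p[90:230,180:340],None,fx=4,fy=4,interpolation=cv2.INTER_CUBIC))
E
```

```text
[576.98390565 -12.9906366  193.80636434] [-1.79862577e+02 -3.82958337e-02  1.01666366e+02] [-0.35592148 -0.68669174  0.49909673]
```

View pics/s1.png

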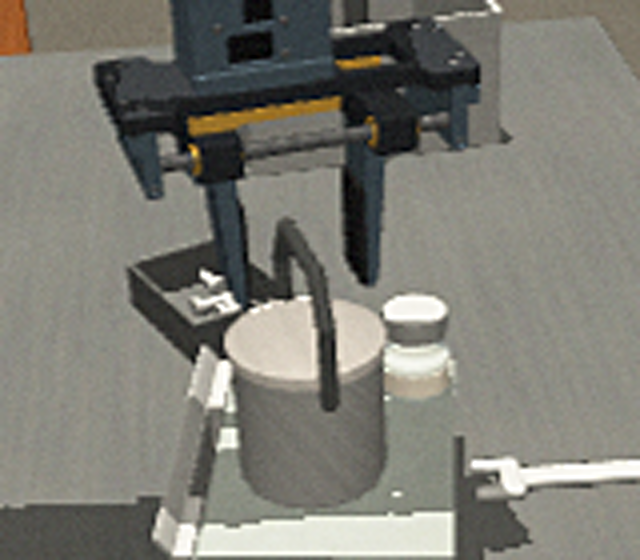

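The fingers straddle the handle, at crop (230,270) and (365,260) with the arch between them at (300,240). I'm closing on it.

Request:
arm_command --motion '[{"offset": [0, 0, 0], "spin": 0}, {"offset": [0, 0, 0], "spin": 0}, {"offset": [0, 0, 0], "spin": 0}, {"offset": [0, 0, 0], "spin": 0}, {"offset": [0, 0, 0], "spin": 0}]' --jaw 0.0 --newtons 45

```text
time_s: 4.88
ee_pos: [577.7, -13.1, 195.0]
ee_rot: [180.0, -0.0, 101.7]
force: [0.7, 0.5, 0.1]
gripper_width: 12.8
gripper_force: 0.0
```

Request:
arm_command --motion '[{"offset": [0, 0, -0.002], "spin": 0}, {"offset": [0, 0, -0.006], "spin": 0}, {"offset": [0, 0, -0.012], "spin": 0}, {"offset": [0, 0, -0.015], "spin": 0}, {"offset": [0, 0, -0.015], "spin": 0}]'

```text
time_s: 5.5
ee_pos: [577.9, -13.2, 246.4]
ee_rot: [179.9, 0.0, 101.7]
force: [-0.7, 0.3, -4.6]
gripper_width: 8.9
gripper_force: 45.0
```

```bash
python3 - <<'E'
from h import *
s=env.state();print(s['ee_pos'],s['ee_rot'],s['force'],s['torque'],s['gripper_width'])
p=s['ee_pos']
plan([((p[0],p[1],p[2]+30),101.5,2),((600,-180,p[2]+30),101.5,6)])
E
```

```text
[577.89956909 -13.15179987 246.4175663 ] [1.79943767e+02 9.97917448e-03 1.01651906e+02] [-0.68004178  0.34896044 -4.59584449] [-0.08781009  0.04282163  0.00712033] 8.92589348546819
[np.float64(0.0), np.float64(0.0), np.float64(-0.015)] 0.0013
[np.float64(0.0), np.float64(0.0), np.float64(-0.015)] 0.0013
--
[np.float64(-0.028), np.float64(-0.0019), np.float64(-0.0)] -0.0
[np.float64(-0.028), np.float64(-0.0019), np.float64(-0.0)] -0.0
[np.float64(-0.028), np.float64(-0.0019), np.float64(-0.0)] -0.0
[np.float64(-0.028), np.float64(-0.0019), np.float64(-0.0)] -0.0
[np.float64(-0.028), np.float64(-0.0019), np.float64(-0.0)] -0.0
[np.float64(-0.028), np.float64(-0.0019), np.float64(-0.0)] -0.0
--
```

Request:
arm_command --motion '[{"offset": [-0.01, 0, -0.015], "spin": 0}, {"offset": [-0.02, -0.0015, -0.01], "spin": 0}, {"offset": [-0.028, -0.002, 0], "spin": 0}, {"offset": [-0.028, -0.002, 0], "spin": 0}, {"offset": [-0.028, -0.002, 0], "spin": 0}]'

```text
time_s: 6.12
ee_pos: [593.3, -128.8, 270.1]
ee_rot: [-180.0, 0.0, 101.6]
force: [-0.6, 0.6, -4.7]
gripper_width: 8.9
gripper_force: 45.0
```

Request:
arm_command --motion '[{"offset": [-0.028, -0.002, 0], "spin": 0}, {"offset": [-0.018, -0.002, 0], "spin": 0}, {"offset": [-0.008, -0.0015, 0.005], "spin": 0}, {"offset": [0, 0, 0.02], "spin": 0}, {"offset": [0, 0, 0.03], "spin": 0}]'

```text
time_s: 6.75
ee_pos: [599.3, -180.2, 215.0]
ee_rot: [179.9, 0.0, 101.7]
force: [1.1, 0.2, -5.4]
gripper_width: 9.2
gripper_force: 45.0
```

Request:
arm_command --motion '[{"offset": [0, 0, 0.025], "spin": 0}, {"offset": [0, 0, 0.02], "spin": 0}, {"offset": [0, 0, 0.01], "spin": 0}, {"offset": [0, 0, 0.005], "spin": 0}, {"offset": [0, 0, 0], "spin": 0}]'

```text
time_s: 7.38
ee_pos: [599.1, -180.2, 155.2]
ee_rot: [180.0, 0.0, 101.7]
force: [-0.3, -0.4, -4.6]
gripper_width: 8.9
gripper_force: 45.0
```

```bash
python3 - <<'E'
from h import *
s=env.state();print(s['ee_pos'],s['ee_rot'],s['force'],s['torque'],s['gripper_width'])
p,d=env.grab_frame('side'); cv2.imwrite('pics/s2.png',cv2.resize(p[90:370,150:400],None,fx=2.1,fy=2.1,interpolation=cv2.INTER_CUBIC))
E
```

```text
[ 599.09777159 -180.21953084  155.22961578] [1.79974481e+02 2.40304117e-03 1.01662984e+02] [-0.25150971 -0.39125787 -4.56835264] [-0.04134868  0.01468464  0.01178265] 8.912933779116935
```

View pics/s2.png

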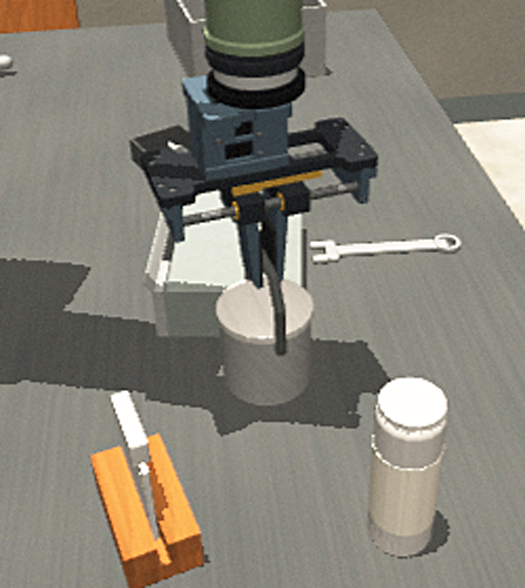

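The pot hangs upright at crop (265,345), clear of both the shelf and the rest. I'm lowering it slowly.

Request:
arm_command --motion '[{"offset": [0, 0, 0.005], "spin": 0}, {"offset": [0, 0, 0.004], "spin": 0}, {"offset": [0, 0, 0.003], "spin": 0}, {"offset": [0, 0, 0.002], "spin": 0}, {"offset": [0, 0, 0.001], "spin": 0}]'

```text
time_s: 8.05
ee_pos: [598.9, -180.3, 139.8]
ee_rot: [-180.0, -0.0, 101.7]
force: [0.4, -0.8, -5.4]
gripper_width: 8.9
gripper_force: 45.0
```

Request:
arm_command --motion '[{"offset": [0, 0, 0.001], "spin": 0}, {"offset": [0, 0, 0.001], "spin": 0}, {"offset": [0, 0, 0.001], "spin": 0}, {"offset": [0, 0, 0], "spin": 0}]'

```text
time_s: 8.55
ee_pos: [598.9, -180.3, 136.9]
ee_rot: [-180.0, -0.0, 101.7]
force: [0.4, -0.8, -5.5]
gripper_width: 8.8
gripper_force: 45.0
```

Request:
arm_command --motion '[{"offset": [0, 0, 0.0007], "spin": 0}, {"offset": [0, 0, 0.0007], "spin": 0}, {"offset": [0, 0, 0], "spin": 0}]'

```text
time_s: 8.93
ee_pos: [598.9, -180.3, 135.5]
ee_rot: [-180.0, -0.0, 101.7]
force: [-0.8, -0.7, -4.3]
gripper_width: 9.1
gripper_force: 45.0
```

Request:
arm_command --motion '[{"offset": [0, 0, 0.0005], "spin": 0}, {"offset": [0, 0, 0.0005], "spin": 0}, {"offset": [0, 0, 0], "spin": 0}]'

```text
time_s: 9.3
ee_pos: [599.5, -180.3, 135.2]
ee_rot: [179.9, 0.0, 101.7]
force: [0.9, 1.1, -0.5]
gripper_width: 8.8
gripper_force: 45.0
```

```bash
python3 - <<'E'
from h import *
p,d=env.grab_frame('side'); P=pts('side',d).reshape(-1,3)
m=(np.hypot(P[:,0]-599,P[:,1]+180)<40)&(P[:,2]>80)&(P[:,2]<100)
print('lid z',np.median(P[m,2]),m.sum()); print(env.state()['force'])
E
```

```text
lid z 90.65907896497012 716
[1.20444543 1.76112939 0.39998813]
```

It has touched down with the weight off, so I'm releasing it and rising.

Request:
arm_command --motion '[{"offset": [0, 0, 0], "spin": 0}, {"offset": [0, 0, 0], "spin": 0}, {"offset": [0, 0, 0], "spin": 0}, {"offset": [0, 0, 0], "spin": 0}]' --jaw 0.05

```text
time_s: 9.85
ee_pos: [598.9, -180.3, 134.6]
ee_rot: [180.0, 0.0, 101.7]
force: [0.6, 0.2, 0.1]
gripper_width: 45.8
gripper_force: 0.0
```

Request:
arm_command --motion '[{"offset": [0, 0, -0.01], "spin": 0}, {"offset": [0, 0, -0.02], "spin": 0}, {"offset": [0, 0, -0.03], "spin": 0}, {"offset": [0, 0, -0.03], "spin": 0}, {"offset": [0, 0, -0.02], "spin": 0}]'

```text
time_s: 10.48
ee_pos: [599.4, -180.5, 247.1]
ee_rot: [179.9, 0.1, 101.7]
force: [0.5, -0.4, -1.3]
gripper_width: 50.3
gripper_force: 0.0
```

```bash
python3 - <<'E'
from h import *
s=env.state();print(s['ee_pos'],s['ee_rot'],s['force'],s['gripper_width'])
a=np.radians(-9.2);X=np.array([np.cos(a),np.sin(a)]);Y=np.array([-X[1],X[0]]);c0=np.array([592,1.])
for n in ('top','side'):
    p,d=env.grab_frame(n);P=pts(n,d);np.save(n+'1.npy',P);P=P.reshape(-1,3);cv2.imwrite(f'pics/{n}2.png',p)
    m=(np.hypot(P[:,0]-599,P[:,1]+180)<60)&(P[:,2]>80)&(P[:,2]<100);print('lid',np.median(P[m],0),m.sum())
    q=env.pinpoint(n,'bay')[:1]; print('bay',[(np.round(ray(n,x['location'],60),1),round(x['score'],2)) for x in q])
    m=(np.hypot(P[:,0]-480,P[:,1]+312)<60)&(P[:,2]>110)&(P[:,2]<128);r=cv2.minAreaRect(P[m,:2].astype(np.float32));print('rib',r)
    d2=P[:,:2]-c0;x=d2@X;y=d2@Y;z=P[:,2]
    for lo in np.arange(-94,-56,2):
        m=(x>lo)&(x<=lo+2)&(abs(y)<42); k=(x>lo)&(x<=lo+2)&(abs(y)>55)&(abs(y)<95)
        print(lo,m.sum(),np.round(np.nanpercentile(z[m],[10,50,90]),0) if m.any() else '', k.sum(),np.round(np.nanpercentile(z[k],[10,50,90]),0) if k.any() else '')
    m=(x>-82)&(x<-68)&(z<52)&(abs(y)<90);print('bay y',np.nanpercentile(y[m],[2,5,50,95,98]) if m.any() else '')
    for lo in (-90,-50,0,50): 
        m=(abs(y-lo)<8)&(abs(x)<100)&(abs(z-60)<4);print('rear',x[m].max())
p=cv2.imread('pics/top2.png')[160:250,205:325]; cv2.imwrite('pics/bay.png',cv2.resize(p,None,fx=6,fy=6,interpolation=cv2.INTER_CUBIC))
E
```

```text
[ 599.37648889 -180.46181515  247.08042145] [1.79852170e+02 7.97358544e-02 1.01653651e+02] [ 0.52352088 -0.36179338 -1.2717472 ] 50.27055052512266
lid [ 589.86212518 -154.91685668   89.14761891] 126
bay [(array([512.5,  16.7,  60. ]), 0.68)]
rib ((483.54742431640625, -339.76953125), (2.334192991256714, 0.0), -179.17971801757812)
-94 23 [-2.  0.  3.] 23 [-3. -0.  2.]
-92 25 [-3. -0.  3.] 25 [-3.  1.  3.]
-90 47 [-2. 67. 73.] 46 [-1. 68. 74.]
-88 52 [-2. 34. 73.] 48 [-2. 37. 73.]
-86 45 [-2. 65. 69.] 42 [-1. 65. 71.]
-84 23 [64. 66. 69.] 22 [63. 66. 67.]
-82 22 [60. 63. 65.] 24 [61. 63. 66.]
-80 12 [58. 59. 62.] 21 [58. 60. 64.]
-78 6 [31. 32. 34.] 24 [57. 60. 62.]
-76 24 [28. 30. 33.] 24 [58. 59. 61.]
-74 25 [27. 30. 32.] 28 [56. 60. 62.]
-72 33 [26. 30. 52.] 23 [57. 60. 61.]
-70 51 [30. 53. 60.] 25 [55. 58. 60.]
-68 26 [56. 59. 62.] 27 [57. 60. 62.]
-66 29 [57. 59. 63.] 24 [57. 59. 61.]
-64 27 [58. 59. 62.] 27 [57. 60. 63.]
-62 24 [57. 60. 63.] 23 [56. 59. 63.]
-60 29 [58. 60. 63.] 25 [57. 60. 63.]
-58 24 [57. 60. 62.] 26 [57. 60. 64.]
bay y [-43.48986971 -40.85637904   1.25838407  4
[... 445 characters left out ...]
 69. 72.]
-86 26 [65. 67. 69.] 26 [64. 67. 69.]
-84 27 [61. 64. 66.] 26 [62. 64. 66.]
-82 72 [33. 52. 61.] 21 [59. 62. 63.]
-80 8 [29. 31. 46.] 18 [59. 60. 61.]
-78 0  17 [59. 60. 61.]
-76 0  17 [59. 60. 62.]
-74 0  17 [59. 60. 61.]
-72 6 [57. 58. 59.] 19 [57. 58. 60.]
-70 15 [58. 59. 60.] 12 [58. 60. 61.]
-68 18 [59. 60. 62.] 14 [59. 60. 61.]
-66 15 [59. 60. 61.] 20 [59. 60. 61.]
-64 19 [59. 60. 62.] 15 [59. 60. 61.]
-62 16 [59. 61. 62.] 15 [59. 60. 61.]
-60 21 [59. 60. 61.] 18 [59. 60. 62.]
-58 16 [59. 60. 61.] 19 [59. 61. 61.]
bay y [-20.40828413 -12.78534075  25.97779154  49.40075799  50.24015109]
rear 67.17241469033463
rear 66.94513462501251
rear 66.69462837957168
rear 66.41572164850356
```

View pics/bay.png

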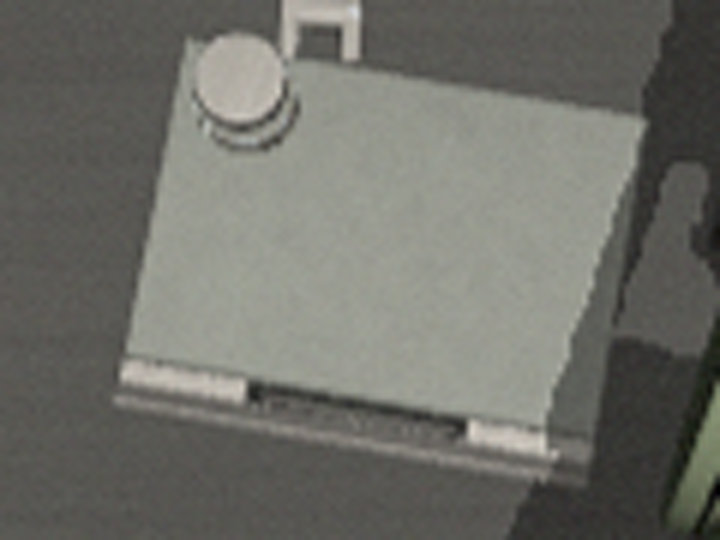

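The pot is now standing on the bench, at lid height 90 mm. The bay is clear, with its slot at crop (255–465, 385–435) and strip top around z=30. Next I'm moving to the holder.

```bash
python3 - <<'E'
from h import *
plan([((480,-311,200),105.7,5),((480,-311,102),105.7,4)],(599.0,-180.4,245,101.65))
E
```

```text
[np.float64(-0.0208), np.float64(-0.0286), np.float64(0.009)] -0.0141
[np.float64(-0.0204), np.float64(-0.0289), np.float64(0.009)] -0.0141
[np.float64(-0.02), np.float64(-0.0292), np.float64(0.009)] -0.0141
[np.float64(-0.0195), np.float64(-0.0294), np.float64(0.009)] -0.0141
[np.float64(-0.0191), np.float64(-0.0297), np.float64(0.009)] -0.0141
--
[np.float64(0.0), np.float64(-0.0), np.float64(0.0245)] -0.0
[np.float64(0.0), np.float64(-0.0), np.float64(0.0245)] -0.0
[np.float64(0.0), np.float64(-0.0), np.float64(0.0245)] -0.0
[np.float64(0.0), np.float64(-0.0), np.float64(0.0245)] -0.0
--
```

Request:
arm_command --motion '[{"offset": [-0.0208, -0.0286, 0.009], "spin": -0.0141}, {"offset": [-0.0204, -0.0289, 0.009], "spin": -0.0141}, {"offset": [-0.02, -0.0292, 0.009], "spin": -0.0141}, {"offset": [-0.0195, -0.0294, 0.009], "spin": -0.0141}, {"offset": [-0.0191, -0.0297, 0.009], "spin": -0.0141}]'

```text
time_s: 11.3
ee_pos: [478.4, -311.2, 197.8]
ee_rot: [-179.9, -0.1, 105.7]
force: [0.4, -0.0, -0.9]
gripper_width: 49.8
gripper_force: 0.0
```

Request:
arm_command --motion '[{"offset": [0, 0, 0.02], "spin": 0}, {"offset": [0, 0, 0.025], "spin": 0}, {"offset": [0, 0, 0.01], "spin": 0}, {"offset": [0, 0, 0], "spin": 0}]'

```text
time_s: 11.8
ee_pos: [479.4, -310.5, 143.5]
ee_rot: [-179.9, -0.1, 105.7]
force: [-0.6, 0.3, -0.5]
gripper_width: 49.6
gripper_force: 0.0
```

```bash
python3 - <<'E'
from h import *
s=env.state();print(s['ee_pos'],s['ee_rot'],s['gripper_width'])
plan([((480,-311,102),105.7,3)])
E
```

```text
[ 479.41403907 -310.46937874  143.47091422] [-1.79912031e+02 -1.13147017e-01  1.05702972e+02] 49.640148580314765
[np.float64(-0.0002), np.float64(0.0001), np.float64(0.0138)] 0.0
[np.float64(-0.0002), np.float64(0.0001), np.float64(0.0138)] 0.0
[np.float64(-0.0002), np.float64(0.0001), np.float64(0.0138)] 0.0
--
```

Request:
arm_command --motion '[{"offset": [0, 0, 0.016], "spin": 0}, {"offset": [0, 0, 0.016], "spin": 0}, {"offset": [0, 0, 0.0095], "spin": 0}, {"offset": [0, 0, 0], "spin": 0}]'

```text
time_s: 12.3
ee_pos: [479.4, -310.5, 101.9]
ee_rot: [-179.9, -0.1, 105.7]
force: [0.0, 0.3, -0.8]
gripper_width: 50.3
gripper_force: 0.0
```

Request:
arm_command --motion '[{"offset": [0, 0, 0], "spin": 0}, {"offset": [0, 0, 0], "spin": 0}, {"offset": [0, 0, 0], "spin": 0}, {"offset": [0, 0, 0], "spin": 0}, {"offset": [0, 0, 0], "spin": 0}]' --jaw 0.0 --newtons 55

```text
time_s: 12.92
ee_pos: [480.0, -311.0, 103.3]
ee_rot: [180.0, 0.0, 105.7]
force: [-0.4, 0.7, 1.6]
gripper_width: 13.5
gripper_force: 55.0
```

Request:
arm_command --motion '[{"offset": [0, 0, 0], "spin": 0}, {"offset": [0, 0, 0], "spin": 0}]'

```text
time_s: 13.18
ee_pos: [480.0, -311.0, 103.3]
ee_rot: [180.0, 0.0, 105.7]
force: [-0.1, 0.7, 2.9]
gripper_width: 13.4
gripper_force: 55.0
```

Request:
arm_command --motion '[{"offset": [0, 0, -0.006], "spin": 0}, {"offset": [0, 0, -0.014], "spin": 0}, {"offset": [0, 0, -0.025], "spin": 0}, {"offset": [0, 0, -0.04], "spin": 0}, {"offset": [0, 0, -0.04], "spin": 0}]'

```text
time_s: 13.8
ee_pos: [479.7, -310.8, 229.9]
ee_rot: [180.0, 0.0, 105.7]
force: [0.1, 0.2, -0.6]
gripper_width: 14.0
gripper_force: 55.0
```

```bash
python3 - <<'E'
from h import *
s=env.state();print(s['ee_pos'],s['ee_rot'],s['gripper_width'],s['force'],s['torque'])
plan([((517.4,13.95,230),80.9,8)])
E
```

```text
[ 479.74734397 -310.82594533  229.88237368] [1.79987400e+02 1.01232056e-02 1.05695008e+02] 13.973881886147852 [ 0.10064108  0.17142501 -0.59107395] [-0.05731114 -0.04748912  0.03650494]
[np.float64(0.0378), np.float64(0.0155), np.float64(-0.0)] 0.0541
[np.float64(0.0386), np.float64(0.0134), np.float64(-0.0)] 0.0541
[np.float64(0.0393), np.float64(0.0113), np.float64(-0.0)] 0.0541
[np.float64(0.0398), np.float64(0.0092), np.float64(-0.0)] 0.0541
[np.float64(0.0403), np.float64(0.007), np.float64(-0.0)] 0.0541
[np.float64(0.0406), np.float64(0.0048), np.float64(-0.0)] 0.0541
[np.float64(0.0408), np.float64(0.0026), np.float64(-0.0)] 0.0541
[np.float64(0.0409), np.float64(0.0004), np.float64(-0.0)] 0.0541
--
```

Request:
arm_command --motion '[{"offset": [0.0378, 0.0155, 0], "spin": 0.0541}, {"offset": [0.0386, 0.0134, 0], "spin": 0.0541}, {"offset": [0.0393, 0.0113, 0], "spin": 0.0541}, {"offset": [0.0398, 0.0092, 0], "spin": 0.0541}, {"offset": [0.0403, 0.007, 0], "spin": 0.0541}]'

```text
time_s: 14.42
ee_pos: [503.3, -106.6, 229.0]
ee_rot: [179.9, 0.0, 90.1]
force: [1.4, -0.9, -1.0]
gripper_width: 13.8
gripper_force: 55.0
```

Request:
arm_command --motion '[{"offset": [0.0406, 0.0048, 0], "spin": 0.0541}, {"offset": [0.0408, 0.0026, 0], "spin": 0.0541}, {"offset": [0.0409, 0.0004, 0], "spin": 0.0541}, {"offset": [0, 0, 0.025], "spin": 0}, {"offset": [0, 0, 0.025], "spin": 0}]'

```text
time_s: 15.05
ee_pos: [517.6, 14.7, 178.5]
ee_rot: [179.9, -0.0, 81.0]
force: [-0.4, 0.2, -0.9]
gripper_width: 13.7
gripper_force: 55.0
```

Request:
arm_command --motion '[{"offset": [0, 0, 0.011], "spin": 0}, {"offset": [0, 0, 0], "spin": 0}, {"offset": [0, 0, 0], "spin": 0}]'

```text
time_s: 15.42
ee_pos: [518.0, 13.8, 168.1]
ee_rot: [179.9, -0.0, 80.9]
force: [-0.0, -0.2, -1.2]
gripper_width: 13.6
gripper_force: 55.0
```

```bash
python3 - <<'E'
from h import *
s=env.state();print(s['ee_pos'],s['ee_rot'],s['gripper_width'],s['force'])
a=np.radians(-9.1);X=np.array([np.cos(a),np.sin(a)]);Y=np.array([-X[1],X[0]]);c0=np.array([592,1.])
p,d=env.grab_frame('side');P=pts('side',d);cv2.imwrite('pics/s4.png',cv2.resize(p[120:270,170:330],None,fx=4,fy=4,interpolation=cv2.INTER_CUBIC))
P=P.reshape(-1,3);d2=P[:,:2]-c0;x=d2@X;y=d2@Y;z=P[:,2]
m=(x>-100)&(x<-50)&(abs(y)<60)&(z>84)&(z<150)
for lo in range(76,160,6):
    k=(x>-100)&(x<-50)&(abs(y)<60)&(z>lo)&(z<=lo+6)
    if k.any(): print(lo,k.sum(),'x',np.round(np.percentile(x[k],[2,50,98]),1),'y',np.round(np.percentile(y[k],[1,50,99]),1))
for lo in range(-94,-66,2):
    k=(x>lo)&(x<=lo+2)&(y<-50)&(y>-98)&(z>50)&(z<78); 
    if k.any(): print(lo,k.sum(),np.round(np.median(z[k]),1))
for c in ('side','top'):
    for t in ('holder','bay'):
        if c=='top' and t=='holder': env.grab_frame('top')
        q=env.pinpoint(c,t)[:1]
        for r in q: print(c,t,r['location'],round(r['score'],2),np.round(ray(c,r['location'],80 if t=='holder' else 60),1))
E
```

```text
[518.03444822  13.81012516 168.13190516] [ 1.79882739e+02 -2.44560898e-02  8.08779470e+01] 13.601267510905384 [-0.00289992 -0.16558603 -1.23783144]
82 14 x [-77.4 -73.2 -72.9] y [-38.9 -19.2  36.7]
88 20 x [-77.  -73.2 -72.7] y [-38.7 -12.2  38.4]
94 15 x [-76.6 -73.3 -72.8] y [-39.  -17.   27.2]
100 20 x [-75.8 -73.3 -73. ] y [-39.6  -8.9  34.4]
106 20 x [-77.5 -73.3 -73. ] y [-38.9 -19.7  30.4]
112 20 x [-76.9 -73.2 -72.8] y [-39.5  -0.6  40.6]
118 18 x [-76.4 -73.4 -73. ] y [-38.5 -12.5  26.2]
124 20 x [-77.1 -73.4 -73. ] y [-38.9 -17.3  28.7]
130 16 x [-77.7 -73.2 -72.5] y [-40.2 -23.3  13.8]
136 14 x [-76.9 -73.3 -72.5] y [-40.3 -33.2  12.4]
142 20 x [-77.8 -73.2 -72.6] y [-39.4 -27.4   4.7]
148 10 x [-77.8 -73.5 -72.8] y [-38.5 -36.7   3.7]
154 23 x [-89.1 -73.6 -61.8] y [-41.6 -19.2 -12. ]
-92 6 71.1
-90 12 71.6
-88 17 70.0
-86 20 67.2
-84 18 64.1
-82 18 61.4
-80 15 59.6
-78 13 60.1
-76 15 59.8
-74 14 60.0
-72 16 57.9
-70 12 59.8
-68 11 59.8
side holder [231.9, 192.0] 0.91 [521.5  26.4  80. ]
side bay [233.3, 202.6] 0.73 [522.5  11.5  60. ]
```

View pics/s4.png

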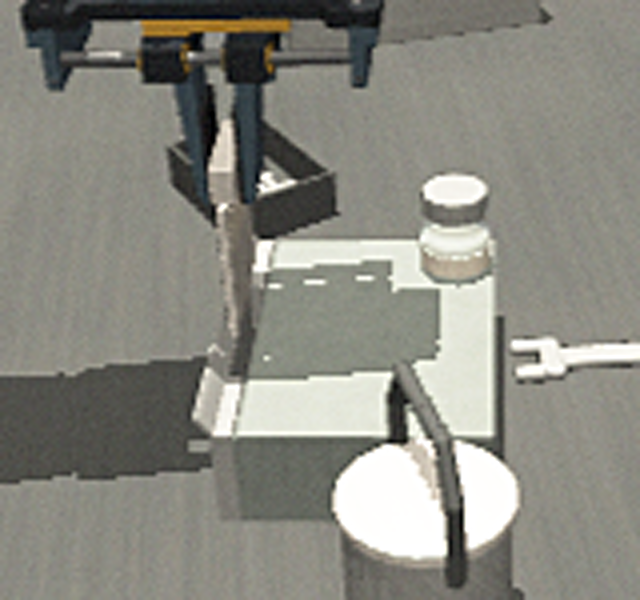

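The plate hangs vertically, with its bottom edge at crop (235,360), just over the groove behind the lip. In shelf x the plate centre is about -75.6 mm and the groove centre about -74.4 mm. I'm shifting it +1 mm and descending.

Request:
arm_command --motion '[{"offset": [0, 0.001, 0.003], "spin": 0}, {"offset": [0, 0, 0.006], "spin": 0}, {"offset": [0, 0, 0.006], "spin": 0}, {"offset": [0, 0, 0.004], "spin": 0}, {"offset": [0, 0, 0], "spin": 0}]' --newtons 60

```text
time_s: 16.35
ee_pos: [518.0, 13.8, 147.5]
ee_rot: [-179.9, 0.0, 80.9]
force: [-0.7, 1.0, -0.5]
gripper_width: 13.4
gripper_force: 60.0
```

Request:
arm_command --motion '[{"offset": [0, 0, 0.002], "spin": 0}, {"offset": [0, 0, 0.003], "spin": 0}, {"offset": [0, 0, 0.003], "spin": 0}, {"offset": [0, 0, 0.003], "spin": 0}, {"offset": [0, 0, 0], "spin": 0}]'

```text
time_s: 16.98
ee_pos: [518.1, 13.8, 136.7]
ee_rot: [-180.0, 0.0, 80.9]
force: [-0.6, -1.0, -1.3]
gripper_width: 13.8
gripper_force: 60.0
```

It is inside the groove with no contact force, so I'm continuing.

Request:
arm_command --motion '[{"offset": [0, 0, 0.005], "spin": 0}, {"offset": [0, 0, 0.005], "spin": 0}, {"offset": [0, 0, 0.005], "spin": 0}, {"offset": [0, 0, 0.003], "spin": 0}, {"offset": [0, 0, 0], "spin": 0}]'

```text
time_s: 17.6
ee_pos: [518.1, 13.8, 118.7]
ee_rot: [-180.0, -0.0, 80.9]
force: [-0.5, 0.2, -1.8]
gripper_width: 13.5
gripper_force: 60.0
```

Request:
arm_command --motion '[{"offset": [0, 0, 0.003], "spin": 0}, {"offset": [0, 0, 0.002], "spin": 0}, {"offset": [0, 0, 0], "spin": 0}]'

```text
time_s: 17.98
ee_pos: [518.5, 13.8, 114.4]
ee_rot: [180.0, -0.0, 80.9]
force: [0.3, 0.1, 2.2]
gripper_width: 13.6
gripper_force: 60.0
```

The plate has reached the spring. I'm pressing towards the stop, expected at TCP ≈ 107 with more than 9.6 N.

Request:
arm_command --motion '[{"offset": [0, 0, 0.002], "spin": 0}, {"offset": [0, 0, 0.002], "spin": 0}, {"offset": [0, 0, 0.0015], "spin": 0}, {"offset": [0, 0, 0], "spin": 0}]'

```text
time_s: 18.48
ee_pos: [518.5, 13.8, 109.0]
ee_rot: [180.0, -0.0, 80.9]
force: [-1.4, -0.9, 6.8]
gripper_width: 13.7
gripper_force: 60.0
```

Request:
arm_command --motion '[{"offset": [0, 0, 0.001], "spin": 0}, {"offset": [0, 0, 0.001], "spin": 0}, {"offset": [0, 0, 0], "spin": 0}]'

```text
time_s: 18.85
ee_pos: [518.6, 13.8, 107.3]
ee_rot: [179.9, -0.0, 80.9]
force: [-2.1, -0.5, 7.6]
gripper_width: 13.4
gripper_force: 60.0
```

Request:
arm_command --motion '[{"offset": [0, 0, 0.001], "spin": 0}, {"offset": [0, 0, 0], "spin": 0}, {"offset": [0, 0, 0], "spin": 0}]'

```text
time_s: 19.23
ee_pos: [518.6, 13.8, 107.2]
ee_rot: [179.9, -0.0, 80.9]
force: [-2.7, -0.4, 13.9]
gripper_width: 13.5
gripper_force: 60.0
```

Request:
arm_command --motion '[{"offset": [0, 0, 0.0005], "spin": 0}, {"offset": [0, 0, 0], "spin": 0}, {"offset": [0, 0, 0], "spin": 0}]'

```text
time_s: 19.6
ee_pos: [518.7, 13.8, 107.2]
ee_rot: [179.9, -0.0, 80.9]
force: [-4.1, -0.3, 17.0]
gripper_width: 13.9
gripper_force: 60.0
```

The stop is reached: z stays at 107.2 while the force climbs to 17 N. I'm doing a final check before handing in.

```bash
python3 - <<'E'
from h import *
p,d=env.grab_frame('side');cv2.imwrite('pics/s5.png',cv2.resize(p[100:370,170:390],None,fx=2.2,fy=2.2)); env.grab_frame('top')
s=env.state();print(s['force'],s['ee_pos'],s['gripper_width'],s['time_s'])
E
```

```text
[-4.20247534 -0.23847284 16.9367579 ] [518.63050731  13.8202294  107.12465507] 13.604662312223866 19.7
```

View pics/s5.png

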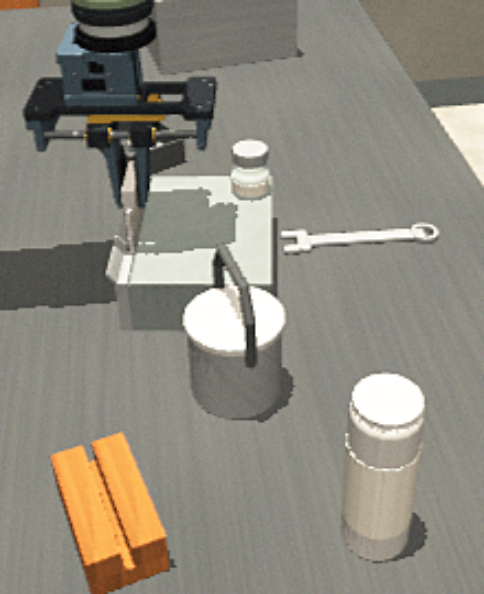

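The holder is seated behind the lip at crop (130,215) and the pot stands upright on the bench at (235,350). The rest is empty and everything else is where it was.

```bash
python3 -c "
from workcell import env
print(env.job_done())"
```

```text
the job is handed in; nothing more can be done
None
```

The job is handed in, with no verdict returned: the pot stands upright on the bench beside the shelf, and the gripper still holds the label holder pressed to the spring's stop (about 17 N, 19.7 s used), with the tray, jar, spray can and wrench untouched.

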